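# Release the pressure cap of the squat rinse reservoir

## Task

Two rinse reservoirs stand on the bench; open the pressure cap of the shorter, wider one. Turn the cap anticlockwise (seen from above) to its first stop without pressing it, wait there for about a second while the pressure bleeds off, then press it down, turn it on past the stop as far as it goes, and let go so that it springs up unlatched. Do not turn or push the cap of the taller reservoir.

Things in the scene. Friction and masses are not known exactly. Their poses are not given: they have to be found in the camera images.
- squat: Shorter, wider reservoir: white round vessel 130 mm across, fixed; origin under its centre on the bench, z up on the cap's turning axis. Steel neck flange at 80 mm carries two latch plates, 30 to 48 mm from the axis, tops 101 mm above the bench. The cap's two steel ears (reach 40 mm, square to its bar) run under them; teeth at the plates' ends form the first stop.
- squat_cap_grip (a point): Grip point of its pressure cap: black disc 58 mm across with one upright grey bar, 54 long, 16 thick, 31 mm high. The point is on the turning axis in the bar, 22 mm above the disc's top, 9 mm below the bar's top; 134 mm above the bench while latched. x axis along the bar, z up. It turns, sinks and rises with the cap.
- squat_cap (a joint): Turn of that cap in rad, anticlockwise from above positive. Closed 0 (starts at 0 to 0.1); first stop at about 0.53, where its ears meet the teeth, which it passes only when pressed; clear of the latch from about 0.97 on; end stop at 1.2. Light friction holds it where it is left.
- squat_plunger (a joint): Height of that cap in m. Near 0 while latched (a spring pushes it up against the plates with 6 N); -0.010 fully pressed (about 10 N); it must be 5 mm or more down to pass the teeth; +0.007 when sprung up unlatched.
- tall_cap_end (a point): End of the bar of a like cap on the taller, slimmer reservoir (white round vessel 100 mm across, fixed, top of its bar 193 mm above the bench): 27 mm from that cap's axis, which lies along this point's own -x; 9 mm below the bar's top. To be left alone.

How it is judged:
By the outcome, as a careful person would: the job done as asked, in the order asked, and still so for the second after the job is handed in, with the robot touching nothing.
It also fails if it takes over 40 s, if anything falls off the work surface, if the arm or the gripper's body presses on something with over 40 N, if the wrist force passes 120 N, or if a joint passes its speed limit or range.

## Robot

A 6-joint arm with a two-finger parallel gripper is mounted at the origin on a cart in front of the work surface, level with it; the furniture and walls round the work are solid. World frame = base frame: x ahead of the robot, y to its left, z up, the work surface at z = 0. Lengths are in m, angles in rad, forces in N, time in s.
With the tool pointing down it reaches from about 0.25 to 0.775 m from the base axis. Payload 4 kg.
Tool frame: the origin (TCP) lies midway between the tips of the shut fingers; the grasp point (between the pads) lies 19 mm behind it (robot.tcp_to_grasp is the distance from the TCP to the grasp point, in m); z points along the fingers, y is the line along which they close (so a half turn about z gives the same grasp; the last joint's range is limited). The gripper opens to 94 mm and grips with 3 to 60 N. Pads are 16 mm wide; open, the fingers measure 119 mm over their backs; the gripper's body (75 mm by 177 mm) begins 78 mm behind the grasp point.
Start: joints at [-1.224, 0.087, 1.371, -0, 1.684, -0.103], TCP at [0.239, -0.495, 0.206] pointing down, gripper open.
Joint ranges: [-3.1, 3.1], [-0.76, 2.03], [0.27, 2.55], [-1.08, 4.22], [0.17, 2.65], [-2.57, 2.57]. Speed limits (rad/s): [2.79, 2.79, 3.14, 3.14, 3.14, 3.14].

## Interface

Orientations are given as [roll, pitch, yaw] about the fixed x, y, z axes, in that order (R = Rz(yaw) Ry(pitch) Rx(roll)).
In Python, from bench import robot, viewer gives the robot as it stands. The module is installed in compiled form; this text tells all that it offers.
- The arm moves only by the shell command python3 -m handwheel 'ROWS' [OPENING]. ROWS is JSON, a list of rows, each a list of 6 numbers: the shift along the tool's x, y, z in units of 0.2 m (1.0 is 0.2 m), then the turn, a rotation vector about the tool's x, y, z in units of 30 degrees (1.0 is 30 degrees). In form: [[x, y, z, wx, wy, wz], ...]. A call has 1 to 10 rows; each row is the pose to reach, as a shift and turn from the pose commanded when the call began, along the tool's axes at that moment; what a row does not reach only later rows make up. A row lasts 1/12 s, in which the tool goes at most 41.7 mm and 7.16 degrees, less where a joint would pass 70% of its speed; a pose out of reach is approached as far as the arm can. A call with a number of a shift or a turn outside -1 to 1 is refused whole. A call with a gripper value outside its range is refused whole. OPENING is the gripper's target within -1 to 1 (shut at 1, half-way at 0, fully open at -1), set as the call begins (- or left out, the last holds). The fingers move at their own pace and stop on an object; the grip force is fixed at half the most. Time passes only in rows, so rows that repeat a pose let the fingers close. It gives the time, the measured TCP pose, the force, the opening and the grip force at its end, in the units of the state.
- robot.get_obs(): the state, without advancing time (a new reading comes with each control period).
- viewer.snapshot(name): name is "scene" or "side" or "wrist"; returns the picture (400x640x3 uint8, red, green, blue); there is no depth.
- viewer.calibration(name): a dict with "fx", "fy", "cx", "cy" (pixels), "R" (3x3) and "t" (3): a world point X has camera coordinates R X + t. Camera axes: x right, y down, z forward; pixel columns grow to the right and rows downward; lengths in m; the calibration is good to about 2 mm. A picture is of the moment at which its call begins: read the wrist's pose just before it. calibration takes no time and is no camera call; for the wrist camera it gives the pose at the moment of the call.
- robot.close_job(): hands the job in; it is judged then, once.
The state is a dict: "time": time; "joint_positions": joint angles; "qvel": joint speeds; "joint_torque": joint torques, N m; "tool_pos": TCP position; "ee_rot": TCP orientation; "wrist_force": force on the tool from outside, world axes, zero at the start; "wrist_torque": the same for the moment, N m; "width": finger opening in m; "finger_force": force on a finger pad.
Only numpy, scipy, OpenCV 4.12 (cv2) and the standard library are available. Lean on these libraries where they do the work, as an engineer would, in place of code of your own. Each camera call takes 0.05 s, during which the arm holds its last target. There are 200 camera calls.

## Working session

There is one attempt and no reset: what is moved stays moved. The work goes in short steps, Python scripts to look and compute and a shell command to move; the robot and the scene stay as the last step left them, time stands still between calls to the robot, and variables do not carry over. Pictures are saved under pics/ and viewed, at most 10 in all, crops included, and the job is handed in when it is done.

```bash
mkdir -p pics; python3 - <<'E'
from bench import robot, viewer
import cv2
for n in ("scene","side"):
    im=viewer.snapshot(n); cv2.imwrite(f"pics/{n}0.png",im[:,:,::-1])
o=robot.get_obs(); print(o["time"],o["tool_pos"],o["ee_rot"],o["width"])
E
```

```text
0.1 [ 0.23895596 -0.49485185  0.2044399 ] [-3.13967315e+00 -2.09283140e-04  4.49769445e-01] 0.09402736421321069
```

View pics/scene0.png

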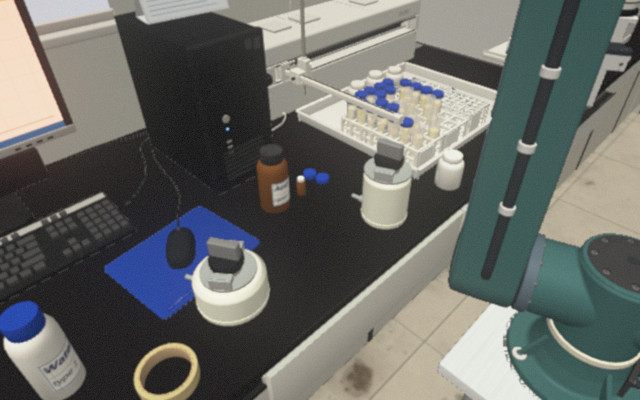

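View pics/side0.png

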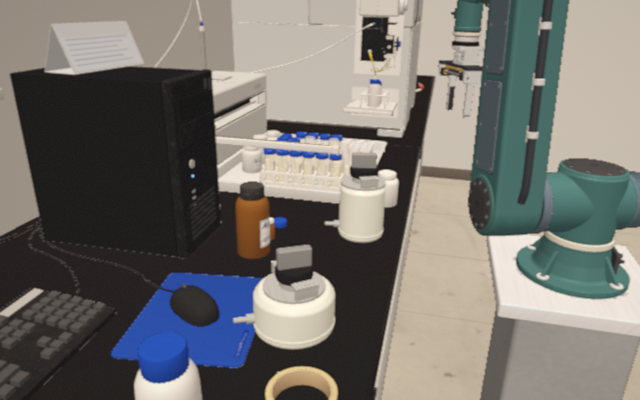

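The squat vessel is at about (231,285) in scene and (294,305) in side, with its bar top at about (226,243) and (294,250). The tall one is at (386,195) and (362,205). I'll enlarge both views of the squat one.

```bash
python3 - <<'E'
import cv2,numpy as np
a=cv2.imread("pics/scene0.png")[225:330,180:280]; b=cv2.imread("pics/side0.png")[235:350,240:345]
a=cv2.resize(a,(400,420),interpolation=cv2.INTER_CUBIC); b=cv2.resize(b,(400,438),interpolation=cv2.INTER_CUBIC)
c=np.zeros((438,800,3),np.uint8); c[:420,:400]=a; c[:,400:]=b
cv2.imwrite("pics/crop0.png",c)
E
```

```text
(no output)
```

View pics/crop0.png

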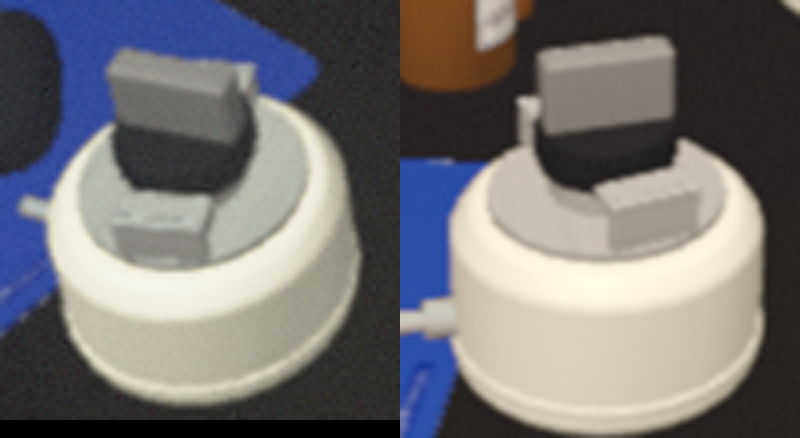

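The crops show the bar's top face: in scene its corners are at crop (110,77), (118,48), (243,77) and (230,107), and in side at (540,56), (553,46), (672,38) and (674,48). I'll fit x, y and yaw to these.

```bash
cat > h.py <<'E'
import numpy as np
from bench import robot, viewer
from scipy.optimize import least_squares
def ray(cal,uv,z):
    d=np.array(cal["R"]).T@np.array([(uv[0]-cal["cx"])/cal["fx"],(uv[1]-cal["cy"])/cal["fy"],1])
    c=-np.array(cal["R"]).T@np.array(cal["t"]); return c+d*(z-c[2])/d[2]
def proj(cal,X):
    p=np.array(cal["R"])@X+np.array(cal["t"]); return np.array([cal["fx"]*p[0]/p[2]+cal["cx"],cal["fy"]*p[1]/p[2]+cal["cy"]])
E
python3 - <<'E'
from h import *
S=[(180+x/4,225+y/4) for x,y in [(110,77),(118,48),(243,77),(230,107)]]
D=[(240+(x-400)/3.81,235+y/3.81) for x,y in [(540,56),(553,46),(672,38),(674,48)]]
for n,P in(("scene",S),("side",D)):
    c=viewer.calibration(n); Q=np.array([ray(c,p,.143) for p in P]);m=Q.mean(0)
    print(n,Q.round(4)[:,:2].tolist(),m.round(4),[np.linalg.norm(Q[i]-Q[i-1]).round(4) for i in range(4)])
    print(" yaw",[np.arctan2(*(b-a)[1::-1]).round(3) for a,b in((Q[0],Q[3]),(Q[1],Q[2]))], proj(c,np.r_[m[:2],0.08]))
    f={"scene":(386,158),"side":(362,168)}[n]; print("tall",ray(c,f,.18))
E
```

```text
scene [[0.4989, 0.3387], [0.5112, 0.327], [0.4604, 0.3002], [0.4502, 0.3139]] [0.4801 0.3199 0.143 ] [np.float64(0.0546), np.float64(0.017), np.float64(0.0574), np.float64(0.0171)]
 yaw [np.float64(-2.671), np.float64(-2.656)] [229.04634528 270.49881281]
tall [ 0.42010266 -0.01950337  0.18      ]
side [[0.5087, 0.3286], [0.5063, 0.319], [0.4618, 0.2994], [0.4587, 0.3077]] [0.4839 0.3137 0.143 ] [np.float64(0.0541), np.float64(0.0099), np.float64(0.0487), np.float64(0.0089)]
 yaw [np.float64(-2.746), np.float64(-2.728)] [295.22841455 282.77960591]
tall [0.43085567 0.00693864 0.18      ]
```

```bash
python3 -m handwheel '[[0,0,-0.2,0,0,0],[0,0,-0.4,0,0,0],[0,0,-0.5,0,0,0],[0,0,-0.5,0,0,0]]' && python3 -m handwheel '[[0.1,-0.1,0,0,0,0],[0.2,-0.2,0,0,0,0],[0.3,-0.3,0,0,0,0],[0.4,-0.4,0,0,0,0],[0.5,-0.5,0,0,0,0],[0.6,-0.6,0,0,0,0],[0.7,-0.7,0,0,0,0],[0.8,-0.8,0,0,0,0],[0.9,-0.9,0,0,0,0],[1,-1,0,0,0,0]]'
```

```text
time: 0.43
tool_pos: [0.2397, -0.4968, 0.3116]
ee_rot: [3.131, 0.001, 0.45]
wrist_force: [-0.2, -0.5, 0.7]
width: 0.0939
finger_force: 0.0
time: 1.27
tool_pos: [0.3321, -0.2266, 0.3038]
ee_rot: [-3.139, 0.001, 0.449]
wrist_force: [0.6, -0.9, 0.8]
width: 0.094
finger_force: 0.0
```

```bash
python3 -m handwheel '[[0.1,-0.1,0,0,0,0],[0.2,-0.2,0,0,0,0],[0.3,-0.3,0,0,0,0],[0.4,-0.4,0,0,0,0],[0.5,-0.5,0,0,0,0],[0.6,-0.6,0,0,0,0],[0.7,-0.7,0,0,0,0],[0.8,-0.8,0,0,0,0],[0.9,-0.9,0,0,0,0],[0.9,-1,0,0,0,0]]' && python3 -m handwheel '[[0.1,-0.1,0,0,0,0],[0.2,-0.2,0,0,0,0],[0.3,-0.3,0,0,0,0],[0.4,-0.4,0,0,0,0],[0.5,-0.5,0,0,0,0],[0.6,-0.6,0,0,0,0],[0.7,-0.7,0,0,0,0],[0.8,-0.8,0,0,0,0],[0.8,-0.9,0,0,0,0],[0.8,-0.9,0,0,0,0]]' && python3 - <<'E'
from h import *
import cv2
o=robot.get_obs(); print(o["time"],o["tool_pos"],o["ee_rot"],o["joint_positions"])
c=viewer.calibration("wrist"); im=viewer.snapshot("wrist"); cv2.imwrite("pics/w1.png",im[:,:,::-1])
import pickle; pickle.dump(c,open("w1.pkl","wb"))
print(proj(c,np.r_[.481,.318,.143]))
E
```

```text
time: 2.1
tool_pos: [0.4083, 0.0323, 0.3028]
ee_rot: [-3.139, 0.003, 0.452]
wrist_force: [-0.5, 0.8, -0.6]
width: 0.094
finger_force: 0.0
time: 2.93
tool_pos: [0.4719, 0.2647, 0.3026]
ee_rot: [-3.14, 0.005, 0.454]
wrist_force: [0.1, 0.5, 0.8]
width: 0.0941
finger_force: 0.0
2.9333 [0.47191665 0.26468598 0.30264947] [-3.13979034  0.00476303  0.45428608] [4.05334605e-01 7.27904151e-02 1.19530407e+00 1.64423950e-03
 1.87834329e+00 1.52234309e+00]
[283.55442818 159.88797793]
```

View pics/w1.png

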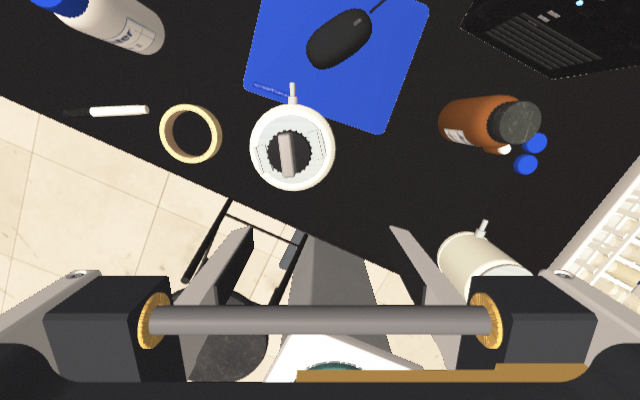

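The wrist view shows the cap bar at about (287,156), close to the predicted (284,160). It lies nearly along the image's vertical axis. I'll enlarge it to get the exact position and yaw.

```bash
python3 - <<'E'
import cv2
cv2.imwrite("pics/w1c.png",cv2.resize(cv2.imread("pics/w1.png")[100:200,240:345],None,fx=6,fy=6,interpolation=cv2.INTER_CUBIC)[:600])
E
```

```text
(no output)
```

View pics/w1c.png

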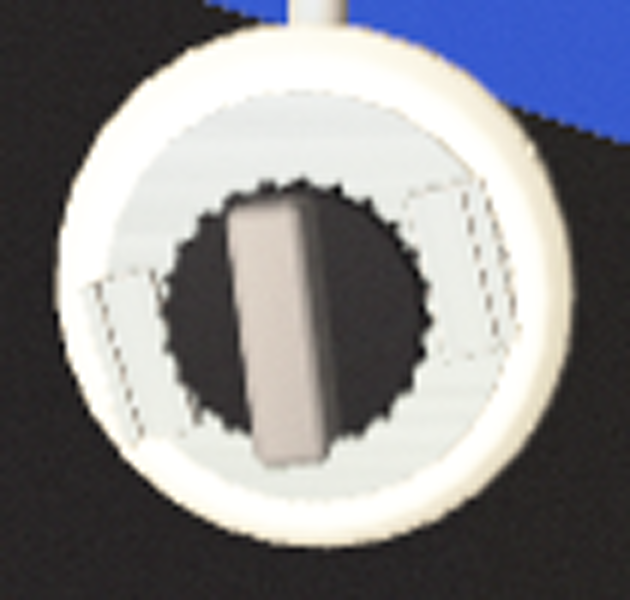

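Top-face corners in the crop are (228,210), (300,202), (326,455) and (258,463). The disc centre is about (299,310) at z=0.112, and the flange centre about (309,296) at z=0.080.

```bash
python3 - <<'E'
from h import *
import pickle; c=pickle.load(open("w1.pkl","rb"))
f=lambda p,z: ray(c,(240+p[0]/6,100+p[1]/6),z)
Q=np.array([f(p,.143) for p in [(228,210),(300,202),(326,455),(258,463)]]);m=Q.mean(0)
print(m,[np.linalg.norm(Q[i]-Q[i-1]).round(4) for i in range(4)],[np.arctan2(*(b-a)[1::-1]).round(3) for a,b in((Q[3],Q[0]),(Q[2],Q[1]))])
print(f((299,310),.112),f((309,296),.08))
o=robot.get_obs(); y=o["ee_rot"][2]; d=m[:2]-o["tool_pos"][:2]
print("tool shift units",np.array([d@[np.cos(y),np.sin(y)],d@[np.sin(y),-np.cos(y)]])/.2,o["tool_pos"],y)
E
```

```text
[0.48701255 0.31689382 0.143     ] [np.float64(0.0516), np.float64(0.0145), np.float64(0.0514), np.float64(0.0143)] [np.float64(0.533), np.float64(0.529)]
[0.4887056  0.31662326 0.112     ] [0.48783737 0.317309   0.08      ]
tool shift units [ 0.18361215 -0.21053223] [0.47241156 0.26296515 0.30324286] 0.4527967457985005
```

The bar is at (0.487, 0.317) with yaw 0.53, the sizes fit, and the disc and flange centres agree. Next I align and descend.

```bash
python3 -m handwheel '[[0.1,-0.1,0,0,0,-0.1],[0.185,-0.21,0,0,0,-0.15],[0.185,-0.21,0.1,0,0,-0.15],[0.185,-0.21,0.2,0,0,-0.15],[0.185,-0.21,0.3,0,0,-0.15],[0.185,-0.21,0.4,0,0,-0.15],[0.185,-0.21,0.5,0,0,-0.15],[0.185,-0.21,0.6,0,0,-0.15],[0.185,-0.21,0.6,0,0,-0.15],[0.185,-0.21,0.6,0,0,-0.15]]'; python3 - <<'E'
from h import *
o=robot.get_obs(); y=o["ee_rot"][2]; d=np.array([.4875,.317])-o["tool_pos"][:2]
print("tool shift units",np.array([d@[np.cos(y),np.sin(y)],d@[np.sin(y),-np.cos(y)]])/.2,o["tool_pos"],y,(o["tool_pos"][2]-.117)/.2)
E
```

```text
time: 3.82
tool_pos: [0.4876, 0.3142, 0.1838]
ee_rot: [3.141, 0.004, 0.527]
wrist_force: [0.3, -0.2, 0.1]
width: 0.0941
finger_force: 0.0
tool shift units [ 0.0064647  -0.01231473] [0.48762167 0.31422097 0.18382099] 0.5271668806495291 0.33410493110755907
```

```bash
python3 -m handwheel '[[0.006,-0.012,0.1,0,0,0],[0.006,-0.012,0.2,0,0,0],[0.006,-0.012,0.28,0,0,0],[0.006,-0.012,0.33,0,0,0],[0.006,-0.012,0.33,0,0,0],[0.006,-0.012,0.33,0,0,0]]' && python3 -m handwheel '[[0,0,0,0,0,0],[0,0,0,0,0,0],[0,0,0,0,0,0],[0,0,0,0,0,0],[0,0,0,0,0,0],[0,0,0,0,0,0],[0,0,0,0,0,0],[0,0,0,0,0,0],[0,0,0,0,0,0],[0,0,0,0,0,0]]' 0.55
```

```text
time: 4.32
tool_pos: [0.4886, 0.3183, 0.1204]
ee_rot: [3.141, -0.001, 0.528]
wrist_force: [-0.2, -0.4, -0.1]
width: 0.0941
finger_force: 0.0
time: 5.15
tool_pos: [0.4881, 0.3183, 0.1194]
ee_rot: [3.141, 0.0, 0.528]
wrist_force: [0.1, 0.5, -0.7]
width: 0.0305
finger_force: 0.0
```

```bash
python3 -m handwheel '[[0,0,0,0,0,0],[0,0,0,0,0,0],[0,0,0,0,0,0],[0,0,0,0,0,0],[0,0,0,0,0,0],[0,0,0,0,0,0]]' 1; python3 -c "
from h import *
o=robot.get_obs();print(o['wrist_torque'],o['tool_pos'])"
```

```text
time: 5.65
tool_pos: [0.4877, 0.319, 0.1194]
ee_rot: [-3.14, 0.0, 0.529]
wrist_force: [-2.2, 3.6, 0.1]
width: 0.0158
finger_force: 30.0
[ 0.53983081  0.28573021 -0.02555227] [0.48772522 0.3190229  0.11941527]
```

```bash
python3 -m handwheel '[[0,-0.004,0,0,0,-0.05],[0,-0.004,0,0,0,-0.15],[0,-0.004,0,0,0,-0.25],[0,-0.004,0,0,0,-0.35],[0,-0.004,0,0,0,-0.45],[0,-0.004,0,0,0,-0.55],[0,-0.004,0,0,0,-0.65],[0,-0.004,0,0,0,-0.7],[0,-0.004,0,0,0,-0.7]]'; python3 -c "
from h import *
o=robot.get_obs();print(o['wrist_torque'],o['tool_pos'])"
```

```text
time: 6.4
tool_pos: [0.4873, 0.3196, 0.1194]
ee_rot: [-3.14, -0.0, 0.896]
wrist_force: [-3.0, 3.6, 0.4]
width: 0.016
finger_force: 30.0
[ 0.60414335  0.40529482 -0.1126985 ] [0.48726135 0.31956102 0.11941102]
```

```bash
T() { python3 -c "
from h import *
o=robot.get_obs();print(o['wrist_torque'],o['ee_rot'])"; }
python3 -m handwheel '[[0,0,0,0,0,-0.06],[0,0,0,0,0,-0.1],[0,0,0,0,0,-0.1]]' | grep -E 'time|force' ; T
python3 -m handwheel '[[0,0,0,0,0,-0.05],[0,0,0,0,0,-0.08],[0,0,0,0,0,-0.08]]' | grep -E 'time|force'; T
```

```text
time: 6.65
wrist_force: [-3.1, 5.1, -0.5]
finger_force: 30.0
[ 0.74252285  0.47169094 -0.13383895] [-3.14022401e+00 -1.60682555e-04  9.48170806e-01]
time: 6.9
wrist_force: [-3.0, 5.0, -0.2]
finger_force: 30.1
[ 0.72611227  0.4236085  -0.29352966] [-3.14008255e+00 -2.87361795e-04  9.89434756e-01]
```

```bash
python3 -m handwheel '[[0,0,0,0,0,-0.04],[0,0,0,0,0,-0.06],[0,0,0,0,0,-0.06],[0,0,0,0,0,-0.06]]' | grep -E 'time|force|tool_pos'; python3 -c "
from h import *
o=robot.get_obs();print(o['wrist_torque'],o['ee_rot'])"
```

```text
time: 7.23
tool_pos: [0.4871, 0.3197, 0.1194]
wrist_force: [-3.8, 4.2, 0.1]
finger_force: 30.5
[ 0.76607674  0.47517887 -0.68544462] [-3.13982361e+00 -3.50770392e-04  1.01941143e+00]
```

The torque rises sharply to 0.69 Nm, so this is the first stop. I wait there, then ease the torque slightly and press.

```bash
python3 -m handwheel '[[0,0,0,0,0,0],[0,0,0,0,0,0],[0,0,0,0,0,0],[0,0,0,0,0,0],[0,0,0,0,0,0],[0,0,0,0,0,0],[0,0,0,0,0,0],[0,0,0,0,0,0]]' >/dev/null;  python3 -m handwheel '[[0,0,0,0,0,0],[0,0,0,0,0,0],[0,0,0,0,0,0],[0,0,0,0,0,0],[0,0,0,0,0,0],[0,0,0,0,0,0]]' | grep -E 'time|force|tool_pos'
python3 -m handwheel '[[0,0,0.005,0,0,0.05],[0,0,0.015,0,0,0.05],[0,0,0.025,0,0,0.05],[0,0,0.035,0,0,0.05],[0,0,0.043,0,0,0.05],[0,0,0.043,0,0,0.05],[0,0,0.043,0,0,0.05]]'; python3 -c "
from h import *
o=robot.get_obs();print(o['wrist_torque'],o['ee_rot'])"
```

```text
time: 8.4
tool_pos: [0.4871, 0.3196, 0.1194]
wrist_force: [-3.2, 3.9, 0.1]
finger_force: 30.5
time: 8.98
tool_pos: [0.4872, 0.3197, 0.1133]
ee_rot: [-3.141, -0.001, 0.995]
wrist_force: [-6.1, 2.1, 8.0]
width: 0.016
finger_force: 30.0
[ 0.48087436  1.27760357 -0.05971698] [-3.14081804e+00 -1.41369342e-03  9.94780614e-01]
```

```bash
T() { python3 -c "
from h import *
o=robot.get_obs();print(o['wrist_torque'])"; }
python3 -m handwheel '[[0,0,0.01,0,0,0],[0,0,0.013,0,0,0],[0,0,0.013,0,0,-0.05],[0,0,0.013,0,0,-0.12],[0,0,0.013,0,0,-0.2],[0,0,0.013,0,0,-0.3],[0,0,0.013,0,0,-0.4],[0,0,0.013,0,0,-0.4]]'; T
```

```text
time: 9.65
tool_pos: [0.4869, 0.3199, 0.111]
ee_rot: [-3.14, -0.002, 1.206]
wrist_force: [-6.3, 2.9, 10.2]
width: 0.0159
finger_force: 30.0
[0.44852952 1.51494898 0.02686769]
```

It has passed the teeth: about 8.4 mm down, with no resisting torque. I keep turning to the end stop.

```bash
T() { python3 -c "
from h import *
o=robot.get_obs();print(o['wrist_torque'])"; }
python3 -m handwheel '[[0,0,0,0,0,-0.1],[0,0,0,0,0,-0.2],[0,0,0,0,0,-0.3],[0,0,0,0,0,-0.4],[0,0,0,0,0,-0.5],[0,0,0,0,0,-0.6],[0,0,0,0,0,-0.7],[0,0,0,0,0,-0.8],[0,0,0,0,0,-0.82],[0,0,0,0,0,-0.82]]'; T
python3 -m handwheel '[[0,0,0,0,0,-0.05],[0,0,0,0,0,-0.08],[0,0,0,0,0,-0.08]]' | grep -E 'rot|force' ;T
```

```text
time: 10.48
tool_pos: [0.4861, 0.32, 0.1107]
ee_rot: [-3.139, -0.002, 1.634]
wrist_force: [-8.6, 2.4, 9.5]
width: 0.0155
finger_force: 30.0
[ 0.46889699  1.71880268 -0.031832  ]
ee_rot: [-3.139, -0.002, 1.676]
wrist_force: [-8.2, 1.6, 9.4]
finger_force: 30.0
[ 0.4800208   1.73033051 -0.18782933]
```

```bash
python3 -m handwheel '[[0,0,0,0,0,-0.05],[0,0,0,0,0,-0.08],[0,0,0,0,0,-0.08],[0,0,0,0,0,-0.08]]' | grep -E 'time|rot|force|pos' ;python3 -c "
from h import *
o=robot.get_obs();print(o['wrist_torque'])"
```

```text
time: 11.07
tool_pos: [0.486, 0.32, 0.1107]
ee_rot: [-3.139, -0.002, 1.716]
wrist_force: [-8.6, 2.4, 10.5]
finger_force: 30.4
[ 0.54253731  1.75722966 -0.63551928]
```

The end stop is reached (torque 0.64 Nm). I let the cap rise with the gripper, then open and retreat.

```bash
python3 -m handwheel '[[0,0,-0.02,0,0,0.04],[0,0,-0.04,0,0,0.06],[0,0,-0.06,0,0,0.06],[0,0,-0.08,0,0,0.06],[0,0,-0.085,0,0,0.06],[0,0,-0.085,0,0,0.06]]'; python3 -m handwheel '[[0,0,0,0,0,0],[0,0,0,0,0,0],[0,0,0,0,0,0],[0,0,0,0,0,0],[0,0,0,0,0,0],[0,0,0,0,0,0]]' -0.4
```

```text
time: 11.57
tool_pos: [0.4859, 0.3199, 0.1261]
ee_rot: [-3.138, -0.002, 1.686]
wrist_force: [-5.6, 3.5, 3.5]
width: 0.0157
finger_force: 30.0
time: 12.07
tool_pos: [0.4881, 0.3187, 0.1251]
ee_rot: [3.141, 0.001, 1.685]
wrist_force: [-0.2, 0.8, 0.2]
width: 0.0522
finger_force: 0.0
```

```bash
python3 -m handwheel '[[0,0,0,0,0,0],[0,0,-0.1,0,0,0],[0,0,-0.2,0,0,0],[0,0,-0.3,0,0,0],[0,0,-0.45,0,0,0],[0,0,-0.6,0,0,0],[0,0,-0.75,0,0,0],[0,0,-0.75,0,0,0],[0,0,-0.75,0,0,0]]' -0.4; python3 - <<'E'
from h import *
import cv2
ims=[]
for n,(y,x) in {"scene":(210,165),"side":(215,230)}.items():
    im=viewer.snapshot(n)[y:y+130,x:x+130,::-1]; ims.append(cv2.resize(im,(400,400),interpolation=cv2.INTER_CUBIC))
cv2.imwrite("pics/end.png",np.hstack(ims))
for n in("side",):
    c=viewer.calibration(n)
    for z in(.143,.150): print(z,(proj(c,np.r_[.4875,.318,z])-[230,215])*400/130)
E
```

```text
time: 12.82
tool_pos: [0.4887, 0.3195, 0.278]
ee_rot: [3.136, -0.002, 1.685]
wrist_force: [-0.0, 0.3, 0.3]
width: 0.0662
finger_force: 0.0
0.143 [191.03987757 102.43258402]
0.15 [190.98087767  89.85847959]
```

View pics/end.png

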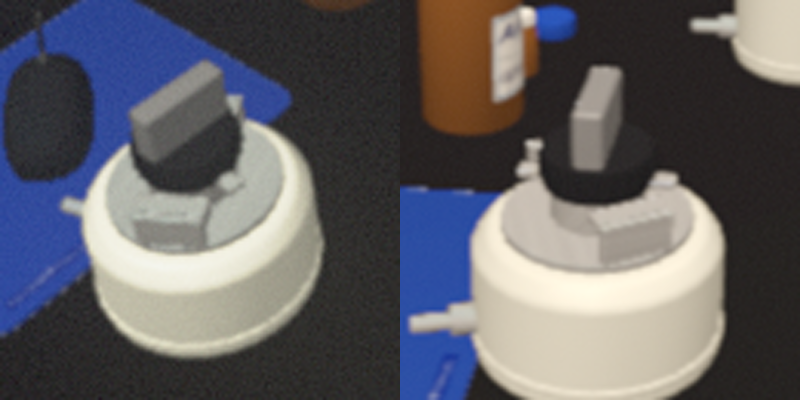

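The cap has turned about 1.2 rad, its ears are clear of the plates, and the bar top at crop (598,87) matches a height of 0.150 m (sprung up). Handing in.

```bash
python3 -c "
from bench import robot
print(robot.close_job())"
```

```text
the job is handed in; nothing more can be done
None
```

The squat reservoir's cap was bled for about a second at the first stop, then pressed, turned to its end stop and released. It has sprung up unlatched, the tall reservoir's cap was never touched, and the job was handed in at about 13 s.

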